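# Show the hidden weld mark in the inspection mirror

## Robot

A 6-joint arm with a two-finger parallel gripper is mounted at the origin on the work surface. World frame = base frame: x ahead of the robot, y to its left, z up, the work surface at z = 0. Lengths are in m, angles in rad, forces in N, time in s.
With the tool pointing down it reaches from about 0.425 to 0.95 m from the base axis. Payload 3.5 kg.
Tool frame: the origin (TCP) lies at the very end of the fingers, on their centre line; the grasp point (between the pads) lies 19 mm behind it; z points along the fingers, y is the direction in which the jaws open and shut (so a half turn about z gives the same grasp; the last joint's range is limited). The gripper opens to 85 mm and grips with 20 to 120 N. Pads are 22 mm wide; open, the fingers measure 114 mm over their backs; the gripper's body (76 mm by 85 mm) begins 54 mm behind the grasp point. The pads swing forward as they close: fully open they stand 13 mm farther back than shut.
Start: joints at [-1.495, 0.286, 1.577, -0, 1.279, -0.15], TCP at [0.151, -0.658, 0.231] pointing down, gripper open.
Joint ranges: [-2.77, 2.77], [-0.9, 2.22], [0.21, 2.48], [-1.53, 4.67], [0.24, 2.81], [-2.84, 2.84]. Speed limits (rad/s): [2.79, 2.79, 3.14, 3.14, 3.14, 3.14].

## Interface

Orientations are given as a unit quaternion [x, y, z, w].
In Python, from plant import get_state, read_camera, sign_off gives the robot as it stands.
- The arm moves only by the tool step_arm, never from a script. Its argument "targets" is a list that holds one entry, the list of rows, each a list of 5 numbers: the opening, from 0 (shut) to 1 (fully open), then the shift along the tool's x, y, z each as a share of 4 cm, from -1 to 1, then the turn about the tool's z as a share of 5 degrees, from -1 to 1. A call has 1 to 10 rows; each row shifts and turns the commanded pose from where the row before left it, along the tool's axes as they then stand; what a row does not reach is not made up. A row lasts 1/12 s, in which the tool goes at most 41.7 mm and 7.16 degrees, less where a joint would pass 70% of its speed; a pose out of reach is approached as far as the arm can. A call with a number of a shift or a turn outside -1 to 1 is refused whole. A call with a gripper value outside its range is refused whole. The fingers move at their own pace and stop on an object; "squeeze" is the grip in N (left out, the last holds). Time passes only in rows, so rows that do not move let the fingers close. It gives the time, the measured TCP pose, the force and the opening at its end, in the units of the state.
- get_state(): the state, without advancing time (a new reading comes with each control period).
- read_camera(name): name is "scene" or "top" or "wrist"; returns a dict with "pixels" (400x640x3 uint8, red, green, blue), "range_z" (400x640 float32, m along the optical axis (not along the pixel's ray), 0 where there is no reading), "mtx" (3x3 intrinsics, pixels), "k1" (the pictures are not rectified: a ray, as slopes to the right and down, at radius r is drawn at 1 + k1 r^2 times it, then the intrinsics apply), "rvec" (rotation vector, rad) and "tvec" (3), from world to camera coordinates, as OpenCV has them. Camera axes: x right, y down, z forward; pixel columns grow to the right and rows downward; lengths in m; the calibration is good to about 2 mm. A picture is of the moment at which its call begins.
- sign_off(): hands the job in, once; it reports no verdict.
The state is a dict: "time": time; "qpos": joint angles; "dq": joint speeds; "joint_efforts": joint torques, N m; "eef_pos": TCP position; "tcp_rot": TCP orientation; "contact_force": force on the tool from outside, world axes, zero at the start; "wrist_torque": the same for the moment, N m; "opening": opening from 0.0 (shut) to 1.0 (fully open).
Only numpy, scipy, OpenCV 4.12 (cv2) and the standard library are available. Lean on these libraries where they do the work, as an engineer would, in place of code of your own. Each camera call takes 0.05 s, during which the arm holds its last target.

## Task

Take the red-handled inspection mirror out of its wooden block and bring it, upright, in under the steel bracket's plate with its stem in the slot, right to the slot's closed end and level with the camera lens. Turn it there until the small camera sees the yellow dot inside the channel near the middle of the mirror, and finish still holding the mirror steady in the gripper at that angle, not touching the bracket. Do not knock the mirror hard against the bracket, and leave the tape measure, the tin and the spanner where they are.

Things in the scene. Friction and masses are not known exactly. Their poses are not given: they have to be found in the camera images.
- mirror: Loose upright inspection mirror, 80-130 g. Origin: centre of its square plate (44 x 44 x 6 mm, black rim); +x out of the pale reflecting face (only this side reflects), +y sideways, +z up the stem. Stem (8 mm diameter) on the z axis from the plate up to z = 65 mm, then a red square handle 18 x 18 mm (flats face x and y), z = 65 to 145 mm. Starts 35 mm above the bench, leaning under 3 degrees.
- mirror_grip (a point): Point inside the red handle, 115 mm above the mirror's origin along its +z: a good place to grip from above, across either pair of flats. Axes as the mirror's.
- holder: Fixed wooden block 50 x 90 x 45 mm (x, y, z), origin at the centre of its underside. In its top is a pocket, about 8 x 46 mm and 32 mm deep (floor 13 mm above the bench), in which the mirror plate stands, same yaw. Lift the mirror straight up by 40 mm or more to clear it.
- bracket: Fixed steel bracket. Origin on the bench below the slot's closed end; -x towards the slot's mouth (robot side), z up. Level plate at 100 to 108 mm height covers x -60 to +50, y -85 to +85 mm. Slot in it: 24 mm wide (y -12 to 12), open at x = -60, closed at x = +12 mm. Below the plate only two legs at x -60 to -35, y +-73 to +-85 mm (feet 8 mm high, out to y +-113).
- slot_end (a point): Where the mirror's centre belongs: 60 mm above the bracket's origin and the bench, level with lens and dot. The mirror plate is then 18 mm below the bracket plate and the handle starts 17 mm above it. Axes as the bracket's.
- lens (a point): Centre of the lens front (blue ring) of the small black inspection camera, fixed on a red round foot (52 mm), top 83 mm high. Lens 60 mm above the bench, 160 mm horizontally from slot_end, beyond the plate, ahead to the right (6 to 57 degrees clockwise of the bracket's +x); it looks straight at slot_end. Its +x axis points from slot_end to the lens.
- dot (a point): Centre of the yellow dot (16 mm) inside a fixed upright dark steel channel (48 wide, 88 mm high, cheeks 34 mm long towards slot_end, yellow top edge), 60 mm high, 160 mm from slot_end, 37 to 78 degrees left (anticlockwise from above) of the lens. The camera sees it only by the mirror: at slot_end, upright, its +x halving the angle between the directions to lens and dot.
- tape: Bystander: loose yellow tape measure, 62 x 34 x 60 mm high, origin at the centre of its underside.
- tin: Bystander: loose tin with a blue label, 68 mm diameter, 85 mm high, origin at the centre of its underside.
- spanner: Bystander: loose flat steel spanner 160 mm long lying on the bench along its x, origin near its middle.
Things that resemble listed ones, but are neither listed nor needed, are in the scene too. Of the things like the holder, leave any that is green; of the rest the smaller one is meant. What is shaped like the part that bears dot but green or turquoise is not meant.

How it is judged:
On the way:
1. the mirror is lifted out of its block and carried off (horizontal distance between mirror and holder above 0.08 m and contact force between the fingers and mirror above 0.5 N), for 0.1 s.
At the end, for the whole second after the job is handed in: Gripped (over 1 N), still, off the bracket (under 0.5 N): mirror centre within 14 mm of slot_end sideways, 42 to 78 mm high, lens and dot each within 20 mm of its level plane and in front of its face, turned so the camera sees the dot within 13 mm of its middle (about 0.09 rad) (horizontal distance between mirror and slot_end below 0.014 m and height (world z) of mirror between 0.042 and 0.078 m and z of lens in the frame of mirror between -0.02 and 0.02 m and z of dot in the frame of mirror between -0.02 and 0.02 m and x of each of lens, dot in the frame of mirror above 0.05 m and ((y of lens in the frame of mirror between -0.04 and -0.012 m and y of dot in the frame of mirror between 0.012 and 0.04 m) or (y of lens in the frame of mirror between -0.0445 and -0.0165 m and y of dot in the frame of mirror between 0.0165 and 0.0445 m) or (y of lens in the frame of mirror between -0.049 and -0.021 m and y of dot in the frame of mirror between 0.021 and 0.049 m) or (y of lens in the frame of mirror between -0.0535 and -0.0255 m and y of dot in the frame of mirror between 0.0255 and 0.0535 m) or (y of lens in the frame of mirror between -0.058 and -0.03 m and y of dot in the frame of mirror between 0.03 and 0.058 m) or (y of lens in the frame of mirror between -0.0625 and -0.0345 m and y of dot in the frame of mirror between 0.0345 and 0.0625 m) or (y of lens in the frame of mirror between -0.067 and -0.039 m and y of dot in the frame of mirror between 0.039 and 0.067 m) or (y of lens in the frame of mirror between -0.0715 and -0.0435 m and y of dot in the frame of mirror between 0.0435 and 0.0715 m) or (y of lens in the frame of mirror between -0.076 and -0.048 m and y of dot in the frame of mirror between 0.048 and 0.076 m) or (y of lens in the frame of mirror between -0.0805 and -0.0525 m and y of dot in the frame of mirror between 0.0525 and 0.0805 m) or (y of lens in the frame of mirror between -0.085 and -0.057 m and y of dot in the frame of mirror between 0.057 and 0.085 m) or (y of lens in the frame of mirror between -0.0895 and -0.0615 m and y of dot in the frame of mirror between 0.0615 and 0.0895 m) or (y of lens in the frame of mirror between -0.094 and -0.066 m and y of dot in the frame of mirror between 0.066 and 0.094 m) or (y of lens in the frame of mirror between -0.0985 and -0.0705 m and y of dot in the frame of mirror between 0.0705 and 0.0985 m) or (y of lens in the frame of mirror between -0.103 and -0.075 m and y of dot in the frame of mirror between 0.075 and 0.103 m) or (y of lens in the frame of mirror between -0.1075 and -0.0795 m and y of dot in the frame of mirror between 0.0795 and 0.1075 m) or (y of lens in the frame of mirror between -0.112 and -0.084 m and y of dot in the frame of mirror between 0.084 and 0.112 m) or (y of lens in the frame of mirror between -0.1165 and -0.0885 m and y of dot in the frame of mirror between 0.0885 and 0.1165 m) or (y of lens in the frame of mirror between -0.121 and -0.093 m and y of dot in the frame of mirror between 0.093 and 0.121 m) or (y of lens in the frame of mirror between -0.1255 and -0.0975 m and y of dot in the frame of mirror between 0.0975 and 0.1255 m) or (y of lens in the frame of mirror between -0.13 and -0.102 m and y of dot in the frame of mirror between 0.102 and 0.13 m) or (y of lens in the frame of mirror between -0.1345 and -0.1065 m and y of dot in the frame of mirror between 0.1065 and 0.1345 m) or (y of lens in the frame of mirror between -0.139 and -0.111 m and y of dot in the frame of mirror between 0.111 and 0.139 m) or (y of lens in the frame of mirror between -0.1435 and -0.1155 m and y of dot in the frame of mirror between 0.1155 and 0.1435 m)) and contact force between the fingers and mirror above 1 N and contact force between mirror and bracket below 0.5 N and linear speed of mirror below 0.02 m/s and angular speed of mirror below 0.15 rad/s); the arm keeps its last pose, push and grip.
It fails at once if the mirror is knocked against the bracket with more than 20 N (contact force between mirror and bracket above 20 N).
It fails at once if a bystander is moved by more than 30 mm (distance of any of tape, tin, spanner from where it was at the start of the episode above 0.03 m).
It also fails if it takes over 42 s, if anything falls off the work surface, if the arm or the gripper's body presses on something with over 40 N, if the wrist force passes 120 N, or if a joint passes its speed limit or range.

## Working session

There is one attempt and no reset: what is moved stays moved. The work goes in short steps, Python scripts to look and compute and a tool call to move; the robot and the scene stay as the last step left them, time stands still between calls to the robot, and variables do not carry over. Pictures are saved under pics/ and viewed, and the job is handed in when it is done.

Besides the shell and the picture viewer there is one more tool, called after "Request:" by a JSON object that holds its "fn" and its "kwargs". step_arm: Moves the arm, as the interface text tells. Shift numbers are shares of 4 cm and turn numbers shares of 5 degrees, none past 1 either way. Its arguments: {"type":"object","properties":{"targets":{"type":"array"},"squeeze":{"type":"number"}},"required":["targets"]}

```bash
mkdir -p pics && ls
cat > h.py <<'E'
import numpy as np, cv2
from plant import get_state, read_camera, sign_off
from scipy.spatial.transform import Rotation as R
def grab(n):
    d=read_camera(n); np.savez(f'{n}.npz',**d); return d
def load(n): return dict(np.load(f'{n}.npz'))
def save(d,fn,crop=None,s=1):
    im=d['pixels'][:,:,::-1]
    if crop: u0,v0,u1,v1=crop; im=im[v0:v1,u0:u1]
    cv2.imwrite('pics/'+fn,cv2.resize(im,None,fx=s,fy=s,interpolation=cv2.INTER_CUBIC))
def rays(d,uv):
    uv=np.atleast_2d(np.array(uv,float)); K=d['mtx']; k=float(d['k1'])
    p=cv2.undistortPoints(uv.reshape(-1,1,2),K,np.array([k,0,0,0])).reshape(-1,2)
    return p
def cam(d):
    Rm=cv2.Rodrigues(np.array(d['rvec'],float))[0]; t=np.array(d['tvec'],float).reshape(3); return Rm,t
def onplane(d,uv,z):
    p=rays(d,uv); Rm,t=cam(d); c=-Rm.T@t; r=np.c_[p,np.ones(len(p))]@Rm
    return c+r*((z-c[2])/r[:,2])[:,None]
def cloud(d):
    h,w=d['range_z'].shape; u,v=np.meshgrid(np.arange(w),np.arange(h))
    p=rays(d,np.c_[u.ravel(),v.ravel()]); z=d['range_z'].ravel().astype(float)
    Rm,t=cam(d); X=(np.c_[p,np.ones(len(p))]*z[:,None]-t)@Rm
    X[z<=0]=np.nan
    return X.reshape(h,w,3)
def proj(d,X):
    return cv2.projectPoints(np.atleast_2d(np.array(X,float)),np.array(d['rvec'],float),np.array(d['tvec'],float),d['mtx'],np.array([float(d['k1']),0,0,0]))[0].reshape(-1,2)
E
python3 - <<'E'
from h import *
for n in ['scene','top','wrist']:
    d=grab(n); save(d,n+'0.png'); Rm,t=cam(d); print(n,-Rm.T@t,Rm[2],d['k1'],d['mtx'][0,0])
print(get_state())
E
```

```text
pics
scene [ 1.38422057 -0.8238814   0.85638031] [-0.61210932  0.58858105 -0.52810466] 2.2520154000478468e-05 517.4348432421361
top [ 0.41147031 -0.01455694  1.15068032] [ 0.13082916  0.02356016 -0.99112494] -0.009690157500929643 379.118820193702
wrist [ 0.22162159 -0.64015431  0.3733091 ] [-0.28298238 -0.06364902 -0.95701085] -0.04270203820515867 288.6708082292458
{'time': 0.15, 'qpos': array([-1.49498318e+00,  2.87007074e-01,  1.57785345e+00, -2.71554333e-06,
        1.27857932e+00, -1.49978853e-01]), 'dq': array([ 2.35465041e-04, -2.74502805e-03, -4.90448577e-03,  9.26515544e-05,
        5.08471886e-04, -3.25246962e-04]), 'joint_efforts': array([ 3.15096586e-04, -4.06609654e+01, -2.93138266e+01, -1.46758598e-04,
        4.02706442e-03,  6.39811191e-06]), 'eef_pos': array([ 0.15112083, -0.65734142,  0.23022808]), 'tcp_rot': array([ 9.93633544e-01,  1.12656675e-01,  3.29427326e-05, -9.23008247e-04]), 'contact_force': array([ 0.06187798, -0.702695  , -0.12150772]), 'wrist_torque': array([0.04753756, 0.00878811, 0.01383862]), 'opening': 1.0010820082192424}
```

View pics/scene0.png

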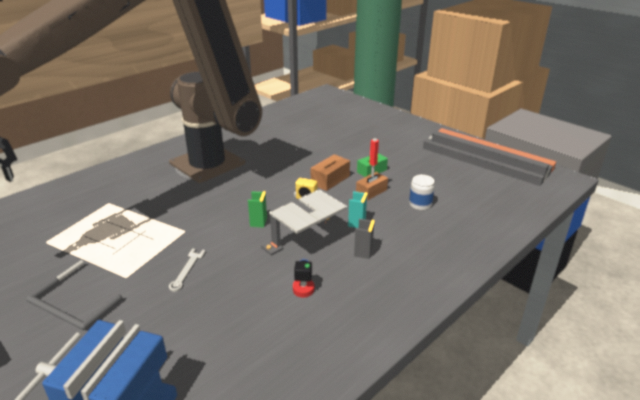

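View pics/top0.png

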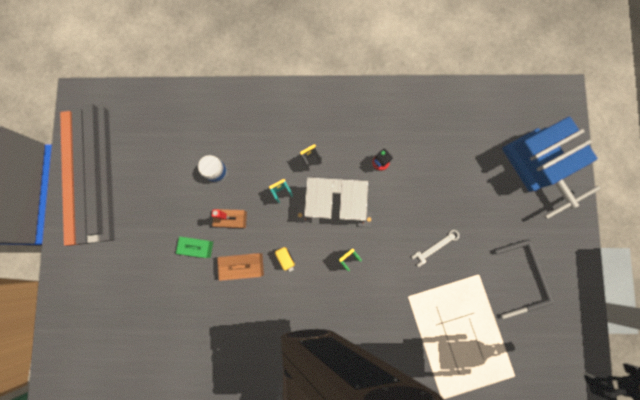

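View pics/wrist0.png

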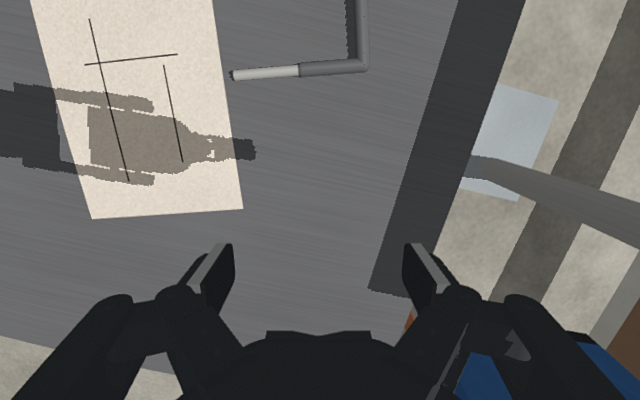

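The top view shows the lookalikes. Blocks are at green (194,247), large brown (240,266) and small brown (229,218), where the mirror's red handle stands at (218,215). Channels are at dark (311,156), turquoise (280,187) and green (349,258). I pick the small brown block and the dark channel, and will check both in a close crop while measuring.

Run:
```python
from h import *
d=load('top'); save(d,'topc.png',(170,130,410,280),3.3)
s=load('scene'); save(s,'scenec.png',(230,130,450,300),3.5)
for n,d in (('top',d),('scene',s)):
    X=cloud(d); im=d['pixels']; hsv=cv2.cvtColor(im,cv2.COLOR_RGB2HSV).astype(int)
    H,S,V=hsv[...,0],hsv[...,1],hsv[...,2]
    print(n, 'depth frac',np.isfinite(X[...,0]).mean())
    masks={'red':((H<6)|(H>174))&(S>170)&(V>90),'brown':(H>6)&(H<14)&(S>110)&(V>80),'yellow':(H>20)&(H<32)&(S>150)&(V>120),'blue':(H>100)&(H<125)&(S>150),'green':(H>45)&(H<75)&(S>130),'turq':(H>78)&(H<98)&(S>120),'plate':(S<25)&(V>120)}
    for k,m in masks.items():
        N,L,st,c=cv2.connectedComponentsWithStats(m.astype(np.uint8))
        for i in range(1,N):
            if st[i,4]<12: continue
            P=X[L==i]; P=P[np.isfinite(P[:,0])]
            if len(P)<5: continue
            md=np.median(P,0)
            if abs(md[1])>0.7 or md[2]<-0.01 or md[0]<.2 or md[0]>1: continue
            print(k,st[i],c[i].round(1),np.percentile(P,5,axis=0).round(3),md.round(3),np.percentile(P,95,axis=0).round(3))
```

```text
top depth frac 0.99606640625
red [377 164  11   6  27] [382.8 166.9] [ 0.671 -0.213  0.015] [ 0.676 -0.201  0.019] [ 0.683 -0.187  0.053]
red [216 211  10   8  54] [221.3 214.9] [0.51  0.252 0.114] [0.516 0.253 0.148] [0.525 0.262 0.177]
brown [212 209  34  19 449] [231.5 219.2] [0.494 0.216 0.014] [0.512 0.248 0.045] [0.541 0.298 0.049]
brown [ 217  253   47   27 1024] [239.8 266.4] [0.347 0.163 0.017] [0.377 0.22  0.06 ] [0.407 0.276 0.063]
yellow [301 145  14   9  40] [307.6 149.8] [0.703 0.01  0.076] [0.711 0.025 0.089] [0.722 0.042 0.092]
yellow [272 180  11   7  22] [276.7 183.6] [0.605 0.098 0.086] [0.611 0.113 0.091] [0.619 0.126 0.093]
yellow [275 248  19  22 214] [283.5 257.8] [0.376 0.072 0.055] [0.404 0.095 0.059] [0.427 0.113 0.064]
yellow [339 250  14  11  58] [345.7 255.2] [ 0.397 -0.1   -0.002] [ 0.411 -0.083  0.088] [ 0.422 -0.066  0.093]
blue [553 135   8   5  12] [555.6 137.3] [ 0.726 -0.66   0.142] [ 0.729 -0.648  0.143] [ 0.734 -0.643  0.146]
blue [571 167   7   4  13] [573.9 168.2] [ 0.64  -0.699  0.143] [ 0.644 -0.69   0.144] [ 0.647 -0.685  0.145]
blue [556 16
[... 6494 characters left out ...]
0.125  0.012] [ 0.415 -0.112  0.05 ] [ 0.429 -0.086  0.083]
turq [349 192  17  35 400] [355.8 209.9] [0.58  0.073 0.009] [0.607 0.083 0.057] [0.626 0.118 0.085]
plate [    0    85   611   315 96446] [282.8 253.8] [-0.129 -0.692 -0.006] [ 0.593 -0.191 -0.001] [0.944 0.786 0.003]
plate [450 137  17   5  21] [458.3 139.1] [0.536 0.658 0.055] [0.567 0.663 0.058] [0.586 0.67  0.063]
plate [512 155  33  10  38] [527.2 159.4] [0.76  0.685 0.055] [0.8   0.694 0.059] [0.85  0.701 0.061]
plate [369 176   8   5  16] [372.6 178.2] [0.518 0.247 0.044] [0.522 0.258 0.049] [0.527 0.273 0.056]
plate [  72  221  111   56 2739] [129.6 248.1] [ 0.181 -0.511 -0.003] [ 0.255 -0.426 -0.   ] [ 0.327 -0.307  0.003]
```

View pics/topc.png

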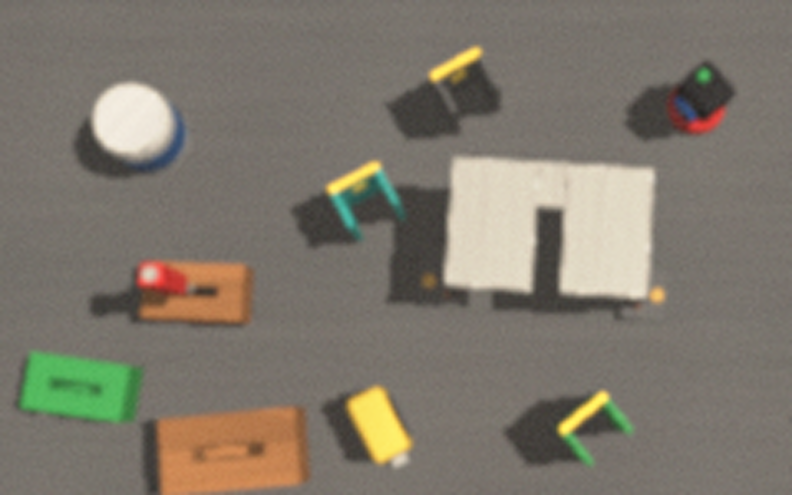

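View pics/scenec.png

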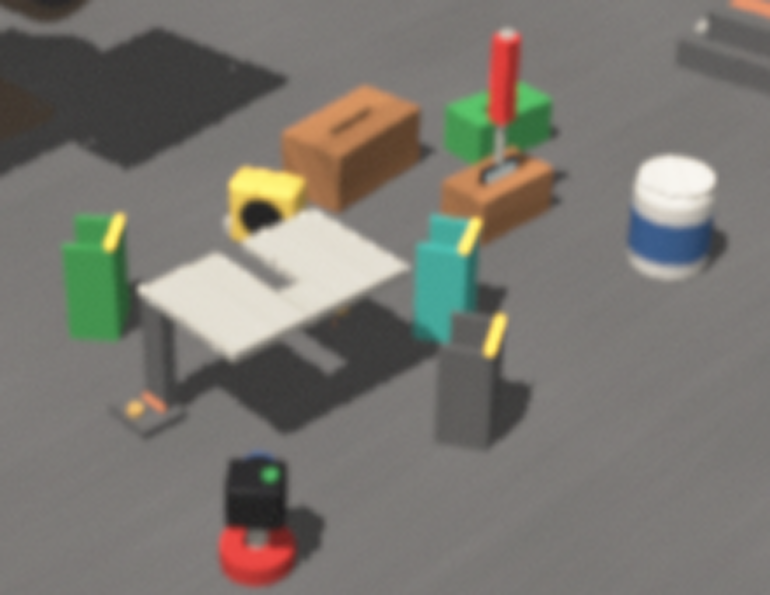

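The crop confirms the choices: small brown block with the red-handled mirror (its pale face turned to the scene camera, +x), dark channel with the yellow top edge, and camera on a red foot. Next come precise measurements of the bracket, handle, lens and channel.

Run:
```python
from h import *
T=load('top'); S=load('scene'); XT=cloud(T); XS=cloud(S)
def box(X,c,r,z0,z1):
    return np.isfinite(X[...,0])&(abs(X[...,0]-c[0])<r)&(abs(X[...,1]-c[1])<r)&(X[...,2]>z0)&(X[...,2]<z1)
for n,d,X in(('T',T,XT),('S',S,XS)):
    m=box(X,(.58,-.075),.14,.1,.116).astype(np.uint8)
    m=cv2.morphologyEx(m,cv2.MORPH_OPEN,np.ones((3,3)))
    P=X[m>0]; print(n,len(P),np.median(P,0))
    cs,_=cv2.findContours(m,cv2.RETR_EXTERNAL,cv2.CHAIN_APPROX_NONE); c=max(cs,key=cv2.contourArea)
    W=onplane(d,c.reshape(-1,2).astype(float),.108)[:,:2]
    r=cv2.minAreaRect((W*1000).astype(np.float32)); print(r); b=cv2.boxPoints(r); print(b.round(1).tolist())
    vis=d['pixels'].copy(); cv2.drawContours(vis,[c],-1,(255,0,0),1)
    # slot: plane points inside rect, not mask -> near centre
    filled=np.zeros_like(m); cv2.fillPoly(filled,[np.round(proj(d,np.c_[b/1000,np.full(4,.108)])).astype(np.int32)],1)
    sl=cv2.morphologyEx((filled>0)&(m==0),cv2.MORPH_OPEN,np.ones((3,3))) if 0 else ((filled>0)&(m==0)).astype(np.uint8)
    sl=cv2.morphologyEx(sl,cv2.MORPH_OPEN,np.ones((3,3)))
    N,L,st,cc=cv2.connectedComponentsWithStats(sl)
    for i in range(1,N):
        if st[i,4]>25:
            v,u=np.nonzero(L==i); Q=onplane(d,np.c_[u,v],.108)[:,:2]; print('slot',st[i],cv2.minAreaRect((Q*1000).astype(np.float32)))
    # handle
    m=box(X,(.52,.253),.05,.105,.2); P=X[m]; v,u=np.nonzero(m); print('handle',len(P),np.median(P,0),P[:,2].max(), u.mean(),v.mean())
    for z0 in(.1,.12,.14,.16,.175): 
        q=P[(P[:,2]>z0)&(P[:,2]<z0+.02)]; 
        if len(q): print(z0,q.mean(0).round(4),q.min(0).round(4),q.max(0).round(4))
    m=box(X,(.516,.255),.08,.042,.049)&(d['pixels'][...,0].astype(int)>d['pixels'][...,2].astype(int)+30); v,u=np.nonzero(m)
    Q=onplane(d,np.c_[u,v],.045)[:,:2]; print('block',len(Q),cv2.minAreaRect((Q*1000).astype(np.float32)))
    m=box(X,(.71,.02),.06,.08,.1);P=X[m]; print('chan top',len(P),P.mean(0)); 
    m=box(X,(.69,-.21),.06,.075,.09);P=X[m];v,u=np.nonzero(m); Q=onplane(d,np.c_[u,v],.083)[:,:2]; print('cam top',len(P),P.mean(0),cv2.minAreaRect((Q*1000).astype(np.float32)))
    m=box(X,(.69,-.21),.05,.01,.025);P=X[m]; print('foot',P.min(0),P.max(0))
```

```text
T 2175 [ 0.57041668 -0.05788147  0.10817264]
((567.201416015625, -54.83168029785156), (169.7787628173828, 110.49258422851562), 86.50078582763672)
[[506.8999938964844, -136.1999969482422], [617.2000122070312, -142.89999389648438], [627.5, 26.5], [517.2000122070312, 33.29999923706055]]
slot [331 193  10  26 227] ((546.944091796875, -53.472068786621094), (23.586599349975586, 71.26171112060547), 86.52171325683594)
handle 106 [0.51718139 0.25420179 0.17223483] 0.1866882022698684 218.62264150943398 213.88679245283018
0.1 [0.518  0.2524 0.1128] [0.5109 0.2511 0.1079] [0.5255 0.2545 0.1154]
0.12 [0.5163 0.2546 0.1282] [0.5096 0.2517 0.121 ] [0.5261 0.2653 0.1375]
0.14 [0.516  0.2548 0.15  ] [0.5097 0.2515 0.1412] [0.5266 0.2666 0.1595]
0.16 [0.517  0.2563 0.174 ] [0.5098 0.2515 0.1613] [0.527  0.2676 0.1798]
0.175 [0.5179 0.2605 0.1809] [0.5098 0.2518 0.1755] [0.5257 0.2696 0.1867]
block 364 ((519.0977172851562, 260.6560974121094), (50.30786895751953, 89.37155151367188), 0.06970333307981491)
chan top 96 [0.70493414 0.02043032 0.08806252]
cam top 146 [ 0.69567038 -0.19459888  0.07827705] ((69
[... 761 characters left out ...]
659 0.1194]
0.12 [0.5232 0.2531 0.1304] [0.5108 0.2443 0.1202] [0.5322 0.267  0.14  ]
0.14 [0.5224 0.2543 0.1499] [0.5093 0.2442 0.1406] [0.5318 0.2686 0.1593]
0.16 [0.5236 0.2532 0.1711] [0.5115 0.2423 0.1607] [0.5312 0.2695 0.18  ]
0.175 [0.5225 0.2548 0.1792] [0.5115 0.2465 0.1751] [0.5303 0.2695 0.1832]
block 173 ((513.7456665039062, 271.3174133300781), (74.29524230957031, 135.8470916748047), 19.709983825683594)
chan top 130 [0.70465484 0.01254077 0.08560615]
cam top 150 [ 0.69920053 -0.20032994  0.07736486] ((702.3978881835938, -204.30331420898438), (38.86839294433594, 38.94050216674805), 45.70124816894531)
foot [ 0.67334026 -0.22559643  0.01001186] [ 0.7236814  -0.17193182  0.02461513]
```

Request:
{"fn": "step_arm", "kwargs": {"targets": [[[1,0,0,0,0.87],[1,0,0,0,0.87],[1,0,0,0,0.85],[1,0.7,-0.65,0,0],[1,0.7,-0.65,0,0],[1,0.7,-0.65,0,0],[1,0.7,-0.65,0,0],[1,0.7,-0.65,0,0],[1,0.7,-0.65,0,0],[1,0.7,-0.65,0,0]]], "squeeze": 40}}

```text
time: 0.98
eef_pos: [0.3482, -0.4742, 0.231]
tcp_rot: [1.0, -0.0, -0.0, -0.0]
contact_force: [-0.6, -1.5, -0.7]
opening: 1.001
```

Request:
{"fn": "step_arm", "kwargs": {"targets": [[[1,0.7,-0.65,0,0],[1,0.7,-0.65,0,0],[1,0.7,-0.65,0,0],[1,0.7,-0.65,0,0],[1,0.7,-0.65,0,0],[1,0.7,-0.65,0,0],[1,0.35,-0.93,0,0],[1,0.35,-0.93,0,0],[1,0.35,-0.93,0,0],[1,0.35,-0.93,0,0]]]}}

```text
time: 1.82
eef_pos: [0.5715, -0.1691, 0.2309]
tcp_rot: [1.0, -0.0, -0.0, -0.0]
contact_force: [0.6, 0.1, 0.2]
opening: 0.997
```

Request:
{"fn": "step_arm", "kwargs": {"targets": [[[1,0.1,-0.9,-0.5,0],[1,0.1,-0.9,-0.5,0],[1,0,-0.9,-0.5,0],[1,0,0,-0.8,0],[1,0,0,0,0],[1,0,0,0,0]]]}}

```text
time: 2.32
eef_pos: [0.5802, -0.0627, 0.326]
tcp_rot: [1.0, 0.001, 0.002, 0.001]
contact_force: [-0.1, 0.4, -0.5]
opening: 1.0
```

Run:
```python
from h import *
import shutil
d=grab('wrist'); save(d,'w1.png'); shutil.copy('wrist.npz','w1.npz')
s=get_state(); print(s['eef_pos'],s['tcp_rot'])
```

```text
[ 0.57940576 -0.06311576  0.32372595] [9.99999801e-01 5.86122155e-05 5.60670771e-04 2.82467712e-04]
```

View pics/w1.png

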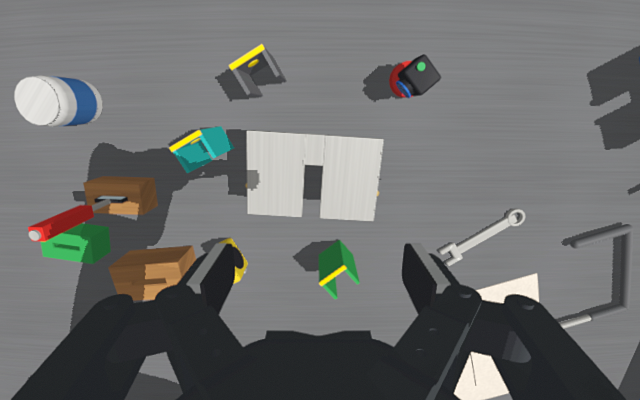

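The wrist view shows the plate with corners (247,131), (383,139), (376,221) and (248,213), with the slot at (313,190). It also shows the channel with its yellow dot at (253,62), the camera's blue lens ring at (404,88) and the mirror at left.

Run:
```python
from h import *
d=load('w1'); save(d,'w1a.png',(210,30,460,240),3.2)
X=cloud(d)
m=(np.isfinite(X[...,0])&(X[...,2]>.1)&(X[...,2]<.116)&(abs(X[...,0]-.57)<.1)&(abs(X[...,1]+.055)<.13)).astype(np.uint8)
N,L,st,c=cv2.connectedComponentsWithStats(m); i=1+np.argmax(st[1:,4]); m=(L==i).astype(np.uint8)
cs,_=cv2.findContours(m,cv2.RETR_EXTERNAL,cv2.CHAIN_APPROX_NONE); c=max(cs,key=cv2.contourArea)
print(np.median(X[m>0],0))
W=onplane(d,c.reshape(-1,2).astype(float),.108)[:,:2]; r=cv2.minAreaRect((W*1000).astype(np.float32)); print(r,cv2.boxPoints(r).round(1).tolist())
b=cv2.boxPoints(r)
f=np.zeros_like(m); cv2.fillPoly(f,[np.round(proj(d,np.c_[b/1000,np.full(4,.108)])).astype(np.int32)],1)
sl=cv2.morphologyEx(((f>0)&(m==0)).astype(np.uint8),cv2.MORPH_OPEN,np.ones((3,3)))
N,L,st,cc=cv2.connectedComponentsWithStats(sl)
for i in range(1,N):
    if st[i,4]>40: v,u=np.nonzero(L==i); Q=onplane(d,np.c_[u,v],.108)[:,:2]; print('slot',st[i],cv2.minAreaRect((Q*1000).astype(np.float32)))
hsv=cv2.cvtColor(d['pixels'],cv2.COLOR_RGB2HSV).astype(int);H,S,V=hsv[...,0],hsv[...,1],hsv[...,2]
for k,mm in {'y':(H>22)&(H<34)&(S>120)&(V>70),'b':(H>98)&(H<125)&(S>130)&(V>40),'r':((H<6)|(H>174))&(S>150)}.items():
    N,L,st,cc=cv2.connectedComponentsWithStats(mm.astype(np.uint8))
    for i in range(1,N):
        if st[i,4]>8:
            P=X[L==i]; print(k,st[i],cc[i].round(1),np.nanmedian(P,0).round(4), 'z.06:',onplane(d,cc[i],.06)[0].round(4),'z.088',onplane(d,cc[i],.088)[0].round(4))
```

```text
[ 0.57271038 -0.05622265  0.1086367 ]
((565.8392333984375, -55.46253967285156), (168.88409423828125, 110.7198715209961), 86.45075225830078) [[505.3999938964844, -136.3000030517578], [615.9000244140625, -143.1999969482422], [626.2999877929688, 25.399999618530273], [515.7999877929688, 32.20000076293945]]
slot [302 165  20  54 910] ((545.9215698242188, -54.2814826965332), (22.267578125, 72.61486053466797), 86.49447631835938)
y [229  44  36  26 260] [246.4  56.9] [0.7127 0.0248 0.0903] z.06: [0.7165 0.0314 0.06  ] z.088 [0.7121 0.0251 0.088 ]
y [248  59  11   9  50] [252.8  62.8] [0.7093 0.0235 0.06  ] z.06: [0.7093 0.0234 0.06  ] z.088 [0.7053 0.0176 0.088 ]
y [169 130  33  22 208] [184.6 140.4] [0.6106 0.1136 0.0901] z.06: [0.6079 0.1264 0.06  ] z.088 [0.6109 0.1136 0.088 ]
y [191 138   9   6  21] [195.1 140.5] [0.608  0.1105 0.0633] z.06: [0.6078 0.1113 0.06  ] z.088 [0.6108 0.0994 0.088 ]
y [220 238  21  15  81] [229.9 242.5] [0.4284 0.0905 0.0126] z.06: [0.4494 0.0753 0.06  ] z.088 [0.4632 0.0659 0.088 ]
y [233 254  15  30 166] [239.8 270.6] [0.3882 0.0684 0.0492] z.06: [0.3992 0.0637 0.06  ] z.088 [0.4165 0.0552 0.088 ]
y [319 265  28  21 164] [332.3 274.9] [ 0.41   -0.0852  0.0902] z.06: [ 0.3917 -0.0861  0.06  ] z.088 [ 0.4095 -0.0844  0.088 ]
b [ 60  78  36  47 832] [ 82.  101.2] [0.6644 0.2822 0.0378] z.06: [0.6637 0.2666 0.06  ] z.088 [0.6629 0.2441 0.088 ]
b [397  81  14  16  67] [404.3  88.2] [ 0.6772 -0.1761  0.071 ] z.06: [ 0.6778 -0.1789  0.06  ] z.088 [ 0.6761 -0.1709  0.088 ]
r [389  61  23  36 277] [397.1  77. ] [ 0.6973 -0.1772  0.0184] z.06: [ 0.692  -0.1681  0.06  ] z.088 [ 0.6892 -0.1609  0.088 ]
r [  28  205   66   36 1018] [ 62.6 221.5] [0.5206 0.2521 0.149 ] z.06: [0.4831 0.341  0.06  ] z.088 [0.4946 0.3134 0.088 ]
```

View pics/w1a.png

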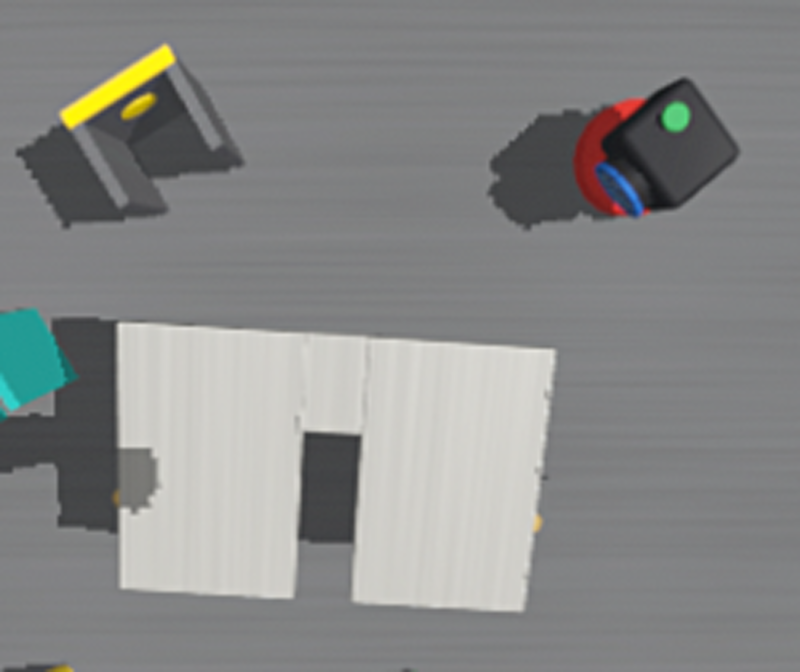

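Request:
{"fn": "step_arm", "kwargs": {"targets": [[[1,-0.19,-1,0,0],[1,-0.19,-1,0,0],[1,-0.19,-1,0,0],[1,-0.19,-1,0,0],[1,-0.19,-1,0,0],[1,-0.19,-1,0,0],[1,-0.19,-1,0,0],[1,-0.19,-1,0,0],[1,0,0,0.8,0],[1,0,0,0.7,0]]]}}

```text
time: 3.2
eef_pos: [0.5182, 0.2586, 0.2621]
tcp_rot: [1.0, 0.001, 0.001, -0.0]
contact_force: [-0.1, 0.2, -0.7]
opening: 0.997
```

Request:
{"fn": "step_arm", "kwargs": {"targets": [[[1,0,0,0,0],[1,0,0,0,0]]]}}

```text
time: 3.37
eef_pos: [0.5171, 0.2558, 0.2596]
tcp_rot: [1.0, -0.001, -0.004, 0.001]
contact_force: [-0.0, -0.1, 0.2]
opening: 0.998
```

Run:
```python
from h import *
import shutil
d=grab('wrist'); save(d,'w2.png'); shutil.copy('wrist.npz','w2.npz')
s=get_state(); print(s['eef_pos'],s['tcp_rot'],s['time'])
X=cloud(d)
hsv=cv2.cvtColor(d['pixels'],cv2.COLOR_RGB2HSV).astype(int);H,S,V=hsv[...,0],hsv[...,1],hsv[...,2]
m=((H<6)|(H>174))&(S>130)&(abs(X[...,0]-.52)<.05)&(abs(X[...,1]-.255)<.05)&(X[...,2]>.09)
P=X[m]; print(len(P),P.min(0),P.max(0))
for z0 in np.arange(.1,.19,.01):
    q=P[(P[:,2]>z0)&(P[:,2]<=z0+.01)]
    if len(q)>3: print(z0.round(3),len(q),q.mean(0).round(4),np.percentile(q,5,axis=0).round(4),np.percentile(q,95,axis=0).round(4))
m=(abs(X[...,0]-.52)<.06)&(abs(X[...,1]-.26)<.08)&(X[...,2]>.04)&(X[...,2]<.05)&(H>5)&(H<16)&(S>80)
v,u=np.nonzero(m);Q=onplane(d,np.c_[u,v],.045)[:,:2]; print('block',len(Q),cv2.minAreaRect((Q*1000).astype(np.float32)))
m=(abs(X[...,0]-.52)<.05)&(abs(X[...,1]-.26)<.03)&(X[...,2]>.05)&(X[...,2]<.1); P=X[m]; print('stem/plate',len(P)); 
for z0 in np.arange(.05,.1,.01):
    q=P[(P[:,2]>z0)&(P[:,2]<=z0+.01)]
    if len(q)>3: print(z0.round(3),len(q),q.mean(0).round(4),q.min(0).round(4),q.max(0).round(4))
```

```text
[0.5184617  0.25600205 0.26235812] [ 9.99998818e-01 -7.81035374e-04 -1.26544668e-03  3.90955231e-04] 3.4167
600 [0.50862831 0.25196609 0.10254419] [0.52630645 0.26942101 0.18427784]
0.1 26 [0.5256 0.2599 0.1062] [0.5253 0.2532 0.1029] [0.5259 0.2676 0.1098]
0.11 35 [0.5257 0.2608 0.1153] [0.5253 0.2537 0.1107] [0.5261 0.2675 0.1196]
0.12 36 [0.5257 0.2604 0.1255] [0.5252 0.2532 0.1216] [0.5261 0.2679 0.1288]
0.13 45 [0.5256 0.2597 0.1353] [0.5251 0.2526 0.1306] [0.526  0.2673 0.1396]
0.14 45 [0.5257 0.2611 0.1449] [0.5251 0.2534 0.1407] [0.5261 0.2681 0.1485]
0.15 56 [0.5256 0.2605 0.1546] [0.5252 0.2533 0.1505] [0.5261 0.2677 0.1585]
0.16 60 [0.5256 0.2603 0.1649] [0.525  0.2528 0.1606] [0.5261 0.268  0.1691]
0.17 129 [0.5226 0.2605 0.177 ] [0.5109 0.2525 0.1709] [0.526  0.2693 0.1799]
0.18 168 [0.5179 0.2605 0.1808] [0.5092 0.253  0.1801] [0.5252 0.2684 0.1817]
block 520 ((517.3123779296875, 260.65606689453125), (89.06175994873047, 50.345314025878906), 88.28114318847656)
stem/plate 190
0.05 177 [0.518  0.2613 0.0566] [0.5138 0.2399 0.05  ] [0.521  0.2815 0.0595]
0.06 6 [0.5201 0.2609 0.0652] [0.5194 0.2583 0.0632] [0.5208 0.2631 0.069 ]
0.07 7 [0.5203 0.2605 0.0728] [0.5195 0.2583 0.0701] [0.5208 0.263  0.0769]
```

View pics/w2.png

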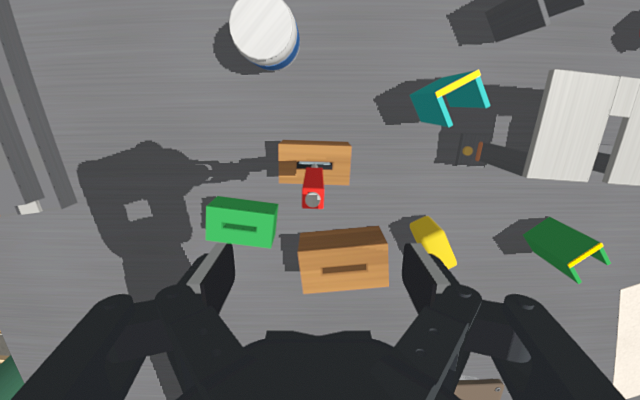

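Handle is upright at (0.517, 0.2605), with its pale face on the +x side; holder yaw is about -1°. I'll descend slowly over it and close.

Request:
{"fn": "step_arm", "kwargs": {"targets": [[[1,-0.03,-0.08,0.6,0],[1,0,0,0.6,0],[1,0,0,0.6,0],[1,0,0,0.6,0],[1,0,0,0.5,0],[1,0,0,0.4,0],[1,0,0,0,0],[1,0,0,0,0]]]}}

```text
time: 4.08
eef_pos: [0.5184, 0.2595, 0.1324]
tcp_rot: [1.0, -0.001, 0.0, -0.0]
contact_force: [0.1, -0.3, 0.8]
opening: 0.999
```

Run:
```python
from h import *
d=grab('wrist'); save(d,'w3.png')
s=get_state(); print(s['eef_pos'],s['tcp_rot'],s['time'],s['contact_force'])
```

```text
[0.51906143 0.25989526 0.13355036] [ 9.99998416e-01 -6.93687139e-04  1.56704571e-03 -4.81403359e-04] 4.1333 [0.01157564 1.14182794 1.33935672]
```

View pics/w3.png

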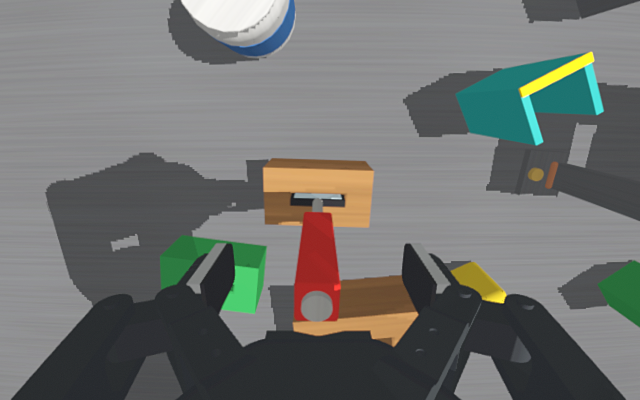

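Handle at (317,270) is centred between the pads, so I'll close on it.

Request:
{"fn": "step_arm", "kwargs": {"targets": [[[0.1,0,0,0,0],[0.1,0,0,0,0],[0.1,0,0,0,0],[0.1,0,0,0,0],[0.1,0,0,0,0],[0.1,0,0,0,0],[0.1,0,0,0,0],[0.1,0,0,0,0],[0.1,0,0,0,0],[0.1,0,0,0,0]]], "squeeze": 40}}

```text
time: 4.97
eef_pos: [0.5176, 0.2602, 0.1318]
tcp_rot: [1.0, -0.0, 0.0, -0.0]
contact_force: [-0.2, -0.2, 2.7]
opening: 0.206
```

Request:
{"fn": "step_arm", "kwargs": {"targets": [[[0.1,0,0,-0.4,0],[0.1,0,0,-0.5,0],[0.1,0,0,-0.5,0],[0.1,0,0,-0.5,0],[0.1,0,0,-0.5,0],[0.1,0,0,-0.5,0],[0.1,0,0,0,0],[0.1,0,0,0,0]]]}}

```text
time: 5.63
eef_pos: [0.5176, 0.2602, 0.2476]
tcp_rot: [1.0, -0.0, 0.001, -0.0]
contact_force: [0.4, 0.3, -1.9]
opening: 0.206
```

Run:
```python
from h import *
d=grab('wrist'); save(d,'w4.png'); s=grab('scene'); save(s,'s4.png',(230,80,450,300),2.7)
X=cloud(s); hsv=cv2.cvtColor(s['pixels'],cv2.COLOR_RGB2HSV).astype(int)
st=get_state(); print(st['eef_pos'],st['opening'],st['time'],st['contact_force'])
```

```text
[0.51636368 0.25975177 0.24501171] 0.20235807536765868 5.7333 [ 0.34547699  1.01154353 -1.62116867]
```

View pics/w4.png

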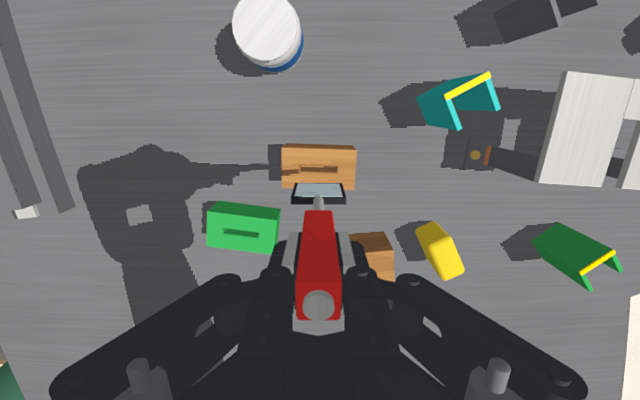

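View pics/s4.png

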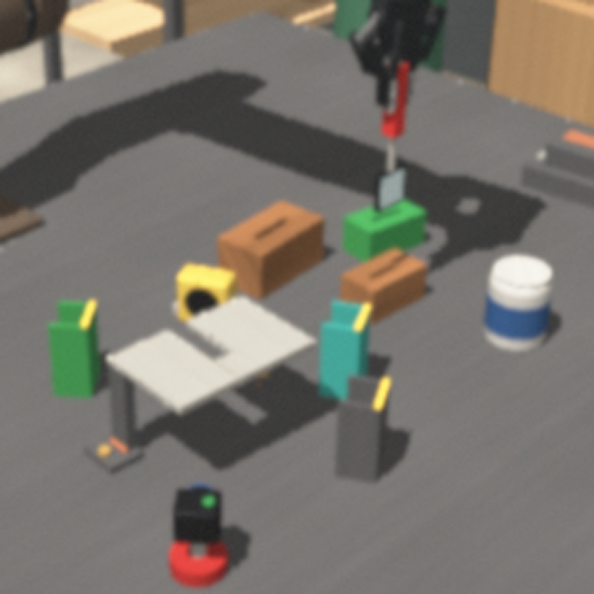

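The mirror hangs clear of the block, pale face towards the wrist camera at (318,191), handle at (318,265) in the pads. Next I measure its offset and yaw in the hand.

Run:
```python
from h import *
d=load('wrist'); X=cloud(d); p=np.array([.5170,.2600,.2470])
m=np.zeros(X.shape[:2],bool); m[178:206,285:352]=1
m&=(X[...,2]>.08)&(X[...,2]<.2)
P=X[m]-p; print(len(P))
f=P[:,2]<-.085
F=P[f]; print('plate n',len(F),F.min(0).round(4),F.max(0).round(4))
# face only: exclude top edge 
q=F[F[:,2]<F[:,2].max()-.004]; A=np.c_[q[:,1],q[:,2],np.ones(len(q))]; c=np.linalg.lstsq(A,q[:,0],rcond=None)[0]; print('x=a y+b z+c',c, 'yaw deg',-np.degrees(np.arctan(c[0])),'resid',np.std(A@c-q[:,0]))
m=np.zeros(X.shape[:2],bool); m[205:300,295:345]=1
hsv=cv2.cvtColor(d['pixels'],cv2.COLOR_RGB2HSV).astype(int); m&=((hsv[...,0]<6)|(hsv[...,0]>174))&(hsv[...,1]>130)
H=X[m]-p; H=H[H[:,2]<.025]; A=np.c_[H[:,1],H[:,2],np.ones(len(H))]; c=np.linalg.lstsq(A,H[:,0],rcond=None)[0]; print('handle face',c,H.min(0).round(4),H.max(0).round(4),np.std(A@c-H[:,0]))
```

```text
1150
plate n 486 [ 0.0038 -0.0208 -0.1159] [ 0.0053  0.0224 -0.085 ]
x=a y+b z+c [ 0.00443299 -0.01085001  0.00355181] yaw deg -0.25399007579982336 resid 0.00023696624429481161
handle face [0.10851182 0.19331427 0.00836936] [-0.1015 -0.0227 -0.2469] [0.0103 0.0227 0.025 ] 0.004434131710286489
```

Request:
{"fn": "step_arm", "kwargs": {"targets": [[[0.1,-0.13,0.5,0,0],[0.1,-0.13,0.8,0,0],[0.1,-0.13,0.9,0,0],[0.1,-0.14,0.9,0,0],[0.1,-0.13,0.9,0,0],[0.1,-0.13,0.9,0,0],[0.1,-0.13,0.9,0,0],[0.1,-0.13,0.9,0,0],[0.1,-0.13,0.7,0,0],[0.1,-0.13,0.35,0,0]]]}}

```text
time: 6.57
eef_pos: [0.4634, -0.0525, 0.245]
tcp_rot: [1.0, -0.002, -0.002, -0.0]
contact_force: [-0.2, -0.4, -1.0]
opening: 0.204
```

Request:
{"fn": "step_arm", "kwargs": {"targets": [[[0.1,0,0,0,0.46],[0.1,0,0,0,0.46],[0.1,0,0,0,0.46],[0.1,0,0,0,0.46],[0.1,0,0,0.5,0],[0.1,0,0,0.5,0],[0.1,0,0,0.5,0],[0.1,0,0,0.5,0],[0.1,0,0,0.25,0],[0.1,0,0,0,0]]]}}

```text
time: 7.4
eef_pos: [0.4619, -0.049, 0.1528]
tcp_rot: [0.997, -0.08, -0.004, -0.001]
contact_force: [-0.4, -0.2, -1.0]
opening: 0.205
```

Run:
```python
from h import *
d=grab('wrist'); save(d,'w5.png'); s=grab('scene'); save(s,'s5.png',(200,120,420,285),3.5); save(grab('top'),'t5.png',(240,130,420,280),4)
for i in range(3):
    st=get_state(); print(st['eef_pos'],R.from_quat(st['tcp_rot']).as_euler('ZYX',degrees=True),st['opening'],st['time'],st['contact_force'])
```

```text
[ 0.46527717 -0.05003323  0.15782874] [-9.21069025e+00 -3.71929428e-02  1.79993294e+02] 0.20475032364320803 7.55 [ 0.44243556 -0.72712934 -0.44452777]
[ 0.46527717 -0.05003323  0.15782874] [-9.21069025e+00 -3.71929428e-02  1.79993294e+02] 0.20475032364320803 7.55 [ 0.44243556 -0.72712934 -0.44452777]
[ 0.46527717 -0.05003323  0.15782874] [-9.21069025e+00 -3.71929428e-02  1.79993294e+02] 0.20475032364320803 7.55 [ 0.44243556 -0.72712934 -0.44452777]
```

View pics/w5.png

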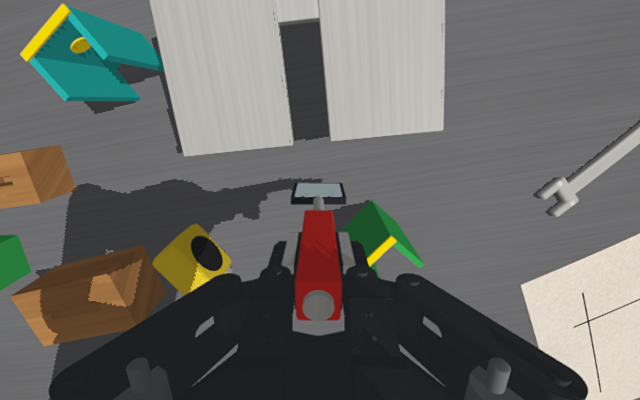

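View pics/s5.png

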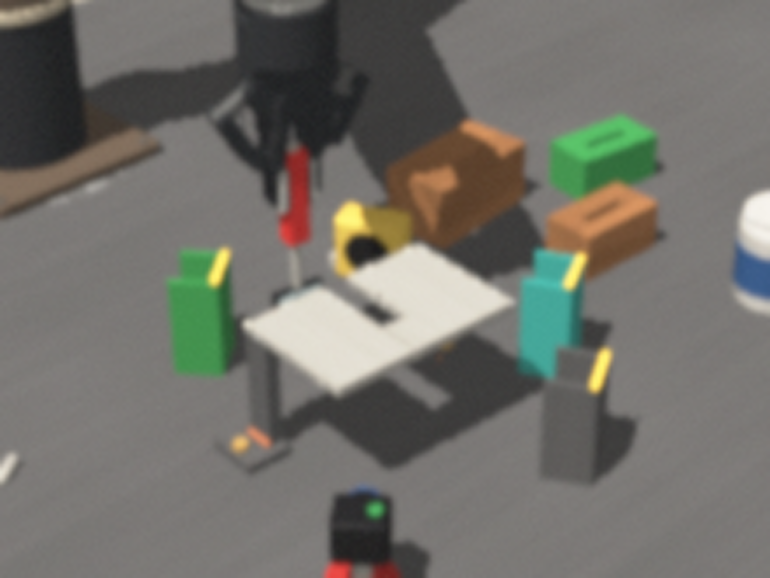

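The mirror stands in front of the slot's mouth. The mouth corners in the wrist view are at about (293,146) and (331,141), the closed end at (279,23) and (318,18).

Run:
```python
from h import *
d=load('wrist'); X=cloud(d)
W=onplane(d,[(293,146),(331,141),(279,23),(318,18)],.108); print(W.round(4))
m=((X[...,2]>.1)&(X[...,2]<.116)); m[:,:150]=0; m[160:]=0
for r in range(40,140,20):
    u=np.nonzero(m[r])[0]; g=np.argmax(np.diff(u)); a=onplane(d,[(u[g],r),(u[g+1],r)],.108); c=a.mean(0)
    ex=.5705-c[0]; print(r,a[:,:2].round(4).tolist(),'centre y',c[1].round(4),'model',round(-.0555+ex*.061,4))
p=np.array([.4645,-.0495,.157]); m=np.zeros(X.shape[:2],bool); m[178:206,285:352]=1; m&=(X[...,2]>.035)&(X[...,2]<.075)
P=X[m]; print(len(P),P.mean(0),P.min(0),P.max(0)); A=np.c_[P[:,1],P[:,2],np.ones(len(P))]; c=np.linalg.lstsq(A,P[:,0],rcond=None)[0]; print(c,'yaw',-np.degrees(np.arctan(c[0])))
m=np.zeros(X.shape[:2],bool); m[197:210,310:328]=1; m&=(X[...,2]>.084)&(X[...,2]<.12); print('stem',X[m].mean(0) if m.any() else None,m.sum())
```

```text
[[ 0.511  -0.04    0.108 ]
 [ 0.5102 -0.0648  0.108 ]
 [ 0.5829 -0.0451  0.108 ]
 [ 0.5818 -0.0679  0.108 ]]
40 [[0.5738, -0.0439], [0.57, -0.0672]] centre y -0.0555 model -0.0556
60 [[0.5627, -0.0436], [0.5589, -0.0666]] centre y -0.0551 model -0.0549
80 [[0.5514, -0.0426], [0.5475, -0.0661]] centre y -0.0543 model -0.0542
100 [[0.5395, -0.0422], [0.5357, -0.0655]] centre y -0.0538 model -0.0535
120 [[0.5273, -0.0418], [0.5236, -0.0649]] centre y -0.0533 model -0.0528
643 [ 0.46481806 -0.04912752  0.05724959] [ 0.46066737 -0.0701141   0.03530223] [ 0.46829691 -0.02763698  0.07499351]
[ 1.66896564e-01 -4.39565369e-04  4.73042444e-01] yaw -9.475137874430155
stem [ 0.4649273  -0.04852889  0.0963194 ] 103
```

Request:
{"fn": "step_arm", "kwargs": {"targets": [[[0.1,0.27,-0.026,0,0],[0.1,0.27,-0.026,0,0],[0.1,0.27,-0.026,0,0],[0.1,0.27,-0.026,0,0],[0.1,0.27,-0.026,0,0],[0.1,0.27,-0.026,0,0]]]}}

```text
time: 8.05
eef_pos: [0.5315, -0.0545, 0.1592]
tcp_rot: [0.997, -0.08, 0.002, 0.0]
contact_force: [0.2, -0.1, -0.8]
opening: 0.206
```

Request:
{"fn": "step_arm", "kwargs": {"targets": [[[0.1,0.25,-0.026,0,0],[0.1,0.25,-0.026,0,0],[0.1,0.25,-0.026,0,0],[0.1,0.2,-0.02,0,0],[0.1,0,0,0,0],[0.1,0,0,0,0]]]}}

```text
time: 8.55
eef_pos: [0.5682, -0.0563, 0.1572]
tcp_rot: [0.997, -0.08, -0.0, -0.0]
contact_force: [0.2, -0.3, -1.2]
opening: 0.202
```

Run:
```python
from h import *
d=grab('wrist'); save(d,'w6.png'); s=grab('scene'); save(s,'s6.png',(230,120,410,270),4); t=grab('top')
st=get_state(); print(st['eef_pos'],R.from_quat(st['tcp_rot']).as_euler('ZYX',degrees=True),st['opening'],st['time'],st['contact_force'])
X=cloud(d); m=np.zeros(X.shape[:2],bool); m[190:212,305:332]=1
P=X[m]; q=P[(P[:,2]>.105)&(P[:,2]<.125)]; print('near stem',len(q),q.mean(0),q.min(0),q.max(0))
```

```text
[ 0.56747631 -0.05622941  0.15709503] [-9.21080004e+00  4.54720377e-02 -1.79996336e+02] 0.20875249543153956 8.7 [-0.01935876 -0.65838387  0.09484413]
near stem 130 [ 0.58054038 -0.05693631  0.108752  ] [ 0.57017828 -0.06743763  0.10547055] [ 0.58601766 -0.04923113  0.11325645]
```

View pics/w6.png

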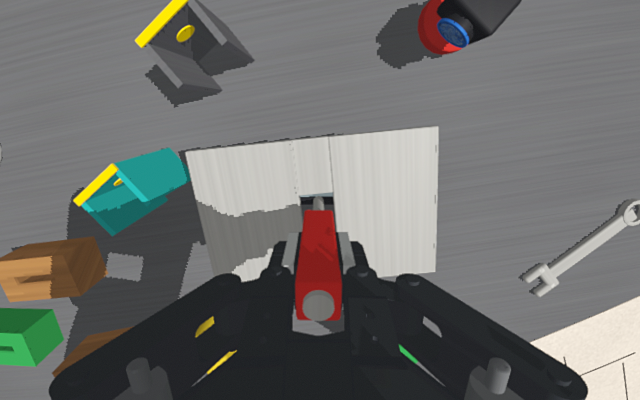

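View pics/s6.png

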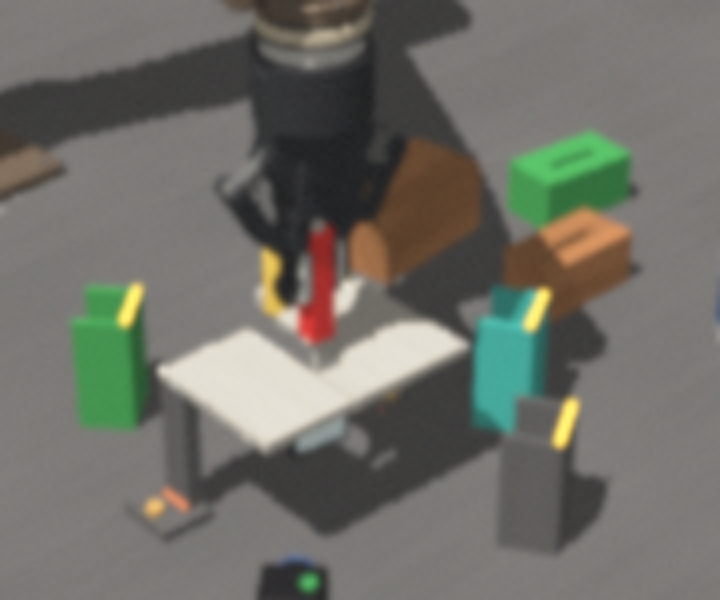

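The stem is in the slot at (318,203), just short of the closed end at (318,195), and the contact force is near zero. Both the lens (454,34) and the dot (185,34) are in view, so I re-measure them together with the stem.

Run:
```python
from h import *
d=load('wrist'); save(d,'w6c.png',(285,185,350,235),10); X=cloud(d)
hsv=cv2.cvtColor(d['pixels'],cv2.COLOR_RGB2HSV).astype(int);H,S,V=hsv[...,0],hsv[...,1],hsv[...,2]
b=(H>98)&(H<125)&(S>130)&(V>40); b[70:]=0; b[:,:400]=0
v,u=np.nonzero(b); (cu,cv_),_,_=cv2.fitEllipse(np.c_[u,v][cv2.convexHull(np.c_[u,v].astype(np.int32),returnPoints=False).ravel()].astype(np.float32)); L=onplane(d,(cu,cv_),.06)[0]; print('lens',cu,cv_,L,np.nanmedian(X[b],0))
y=(H>22)&(H<34)&(S>120)&(V>70); y[60:]=0; N,Lb,st,cc=cv2.connectedComponentsWithStats(y.astype(np.uint8)); 
for i in range(1,N):
    if st[i,4]>40: print('y',cc[i],onplane(d,cc[i],.06)[0],np.nanmedian(X[Lb==i],0))
o=np.array([.5705,-.0555]); dd=np.array([.7093,.0235])
for D in (dd,):
    a=np.degrees(np.arctan2(*(L[:2]-o)[::-1])); e=np.degrees(np.arctan2(*(D-o)[::-1])); print(a,e,'bis',(a+e)/2,np.linalg.norm(L[:2]-o),np.linalg.norm(D-o))
for r in range(196,216,2):
    print(r,[(int(u),X[r,u].round(4).tolist()) for u in (312,318,324)])
```

```text
lens 453.1609191894531 32.16594314575195 [ 0.6774438  -0.17767427  0.06      ] [ 0.67668577 -0.1757686   0.06647831]
y [159.60430686  21.65410498] [0.72060445 0.04070434 0.06      ] [0.71053276 0.02713559 0.0904926 ]
y [184.96261682  33.        ] [0.70937769 0.02359767 0.06      ] [0.70882851 0.0230609  0.06204461]
-48.80310377837132 29.64698552786198 bis -9.578059125254672 0.16236849286814203 0.15970735737592057
196 [(312, [0.5725, -0.0518, 0.0813]), (318, [0.5726, -0.0567, 0.0843]), (324, [0.5706, -0.0612, 0.0803])]
198 [(312, [0.5713, -0.0516, 0.0829]), (318, [0.5723, -0.0566, 0.0882]), (324, [0.57, -0.061, 0.0834])]
200 [(312, [0.5694, -0.0513, 0.0818]), (318, [0.5724, -0.0566, 0.0937]), (324, [0.5683, -0.0608, 0.0834])]
202 [(312, [0.5683, -0.0511, 0.0836]), (318, [0.572, -0.0565, 0.097]), (324, [0.5664, -0.0605, 0.0827])]
204 [(312, [0.5662, -0.0508, 0.0824]), (318, [0.5724, -0.0566, 0.1027]), (324, [0.5648, -0.0602, 0.0827])]
206 [(312, [0.5366, -0.0442, 0.0011]), (318, [0.5721, -0.0566, 0.1063]), (324, [0.5341, -0.0572, 0.0001])]
208 [(312, [0.5342, -0.0438, 0.0011]), (318, [0.5722, -0.0566, 0.1107]), (324, [0.5321, -0.0568, 0.0009])]
210 [(312, [0.5774, -0.0535, 0.1274]), (318, [0.5771, -0.0573, 0.1282]), (324, [0.5763, -0.0611, 0.1277])]
212 [(312, [0.5775, -0.0536, 0.1312]), (318, [0.5772, -0.0574, 0.1321]), (324, [0.5768, -0.0611, 0.1327])]
214 [(312, [0.5774, -0.0537, 0.1346]), (318, [0.5766, -0.0573, 0.1341]), (324, [0.5761, -0.0609, 0.1342])]
```

View pics/w6c.png

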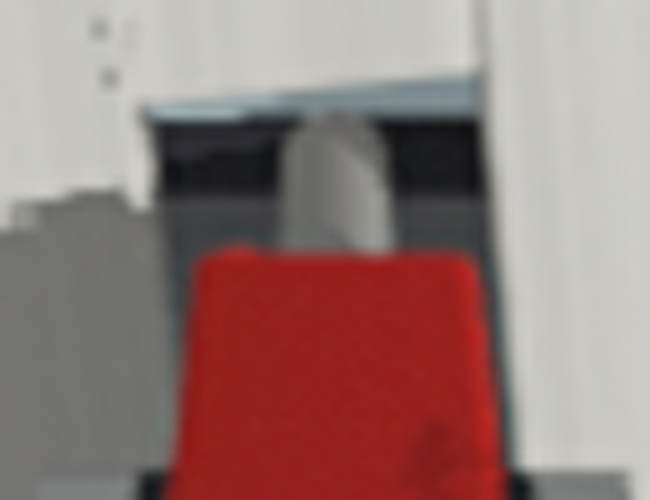

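Request:
{"fn": "step_arm", "kwargs": {"targets": [[[0.1,0.05,0,0,0.04],[0.1,0,0,0,0],[0.1,0,0,0,0],[0.1,0,0,0,0],[0.1,0,0,0,0],[0.1,0,0,0,0]]]}}

```text
time: 9.2
eef_pos: [0.5699, -0.0567, 0.1573]
tcp_rot: [0.997, -0.082, 0.0, -0.0]
contact_force: [0.4, 0.4, -0.9]
opening: 0.203
```

Run:
```python
from h import *
d=grab('wrist'); save(d,'w7.png',(250,130,400,340),2.8); X=cloud(d); t=grab('top'); s=grab('scene'); save(s,'s7.png',(230,130,450,300),3.5)
st=get_state(); print(st['eef_pos'],R.from_quat(st['tcp_rot']).as_euler('ZYX',degrees=True),st['opening'],st['time'],st['contact_force'],abs(st['dq']).max())
c=X[198:208,318]; c=c[(c[:,2]>.085)&(c[:,2]<.12)]; n=np.array([.986,-.165]); print('stem centre',c[:,:2].mean(0)-.004*n)
h=X[214:240,308:330].reshape(-1,3); A=np.c_[h[:,1:],np.ones(len(h))]; k=np.linalg.lstsq(A,h[:,0],rcond=None)[0]; print('handle yaw',-np.degrees(np.arctan(k[0])),'lean slope',k[1])
# bystanders
hsv=cv2.cvtColor(t['pixels'],cv2.COLOR_RGB2HSV).astype(int); XT=cloud(t); m=(hsv[...,0]>20)&(hsv[...,0]<32)&(hsv[...,1]>150)&(hsv[...,2]>120)&(abs(XT[...,0]-.4)<.05)&(abs(XT[...,1]-.09)<.05); print('tape px',m.sum(), np.argwhere(m).mean(0) if m.any() else '')
```

```text
[ 0.569954   -0.0566567   0.15735555] [-9.41398764e+00 -3.44830382e-03 -1.79999262e+02] 0.20222746898530108 9.35 [ 0.0141168  -0.43050389 -0.4341731 ] 0.002164694954589366
stem centre [ 0.56994335 -0.05624662]
 ** On entry to DLASCL parameter number  4 had an illegal value
 ** On entry to DLASCL parameter number  4 had an illegal valueTraceback (most recent call last):
  File "<stdin>", line 5, in <module>
    x, resids, rank, s = _umath_linalg.lstsq(a, b, rcond,
                         ~~~~~~~~~~~~~~~~~~~^^^^^^^^^^^^^
                                             signature=signature)
                                             ^^^^^^^^^^^^^^^^^^^^
    raise LinAlgError("SVD did not converge in Linear Least Squares")
numpy.linalg.LinAlgError: SVD did not converge in Linear Least Squares
```

View pics/w7.png

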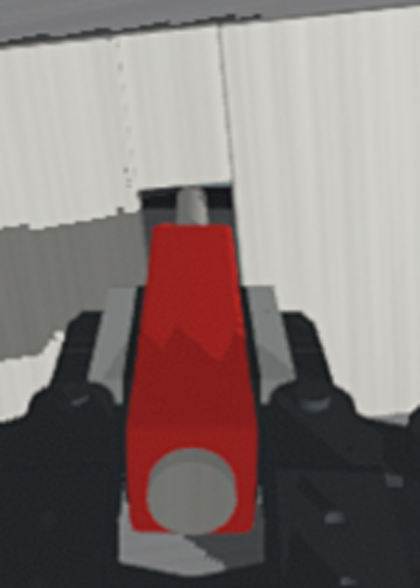

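View pics/s7.png

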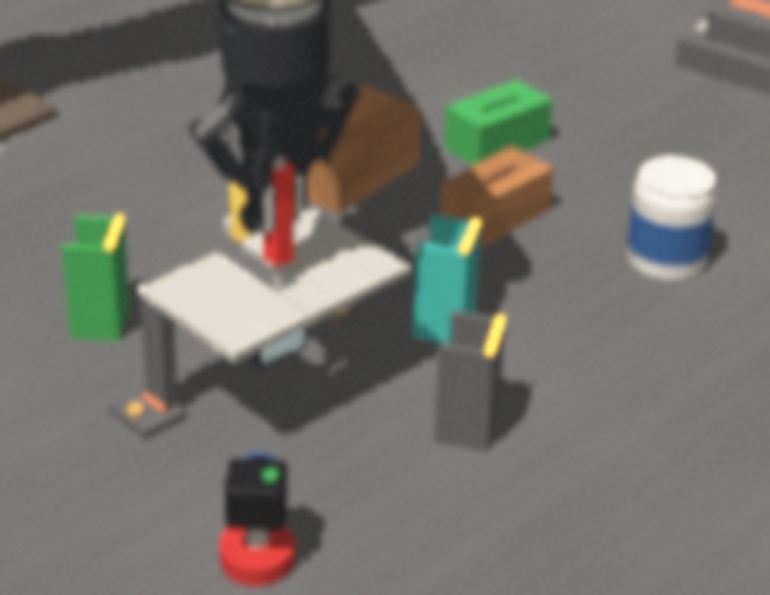

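The stem shows clear of the closed end and both slot sides (crop pixel (193,205)), and the pale face shows under the plate in the scene view. The handle-yaw fit hit missing depth, so I redo it on the saved picture before handing in.

Run:
```python
from h import *
d=load('wrist'); X=cloud(d); h=X[214:240,308:330].reshape(-1,3); h=h[np.isfinite(h[:,0])]; h=h[abs(h[:,0]-np.median(h[:,0]))<.003]
A=np.c_[h[:,1:],np.ones(len(h))]; k=np.linalg.lstsq(A,h[:,0],rcond=None)[0]; print(len(h),'handle yaw',-np.degrees(np.arctan(k[0])),'lean',np.degrees(np.arctan(k[1])))
t=load('top'); im=t['pixels'].astype(int); hsv=cv2.cvtColor(t['pixels'],cv2.COLOR_RGB2HSV)
w=load('w1'); save(t,'t7.png',(170,130,480,290),2.5)
```

```text
569 handle yaw -9.738053731197127 lean -0.47858366427234733
```

View pics/t7.png

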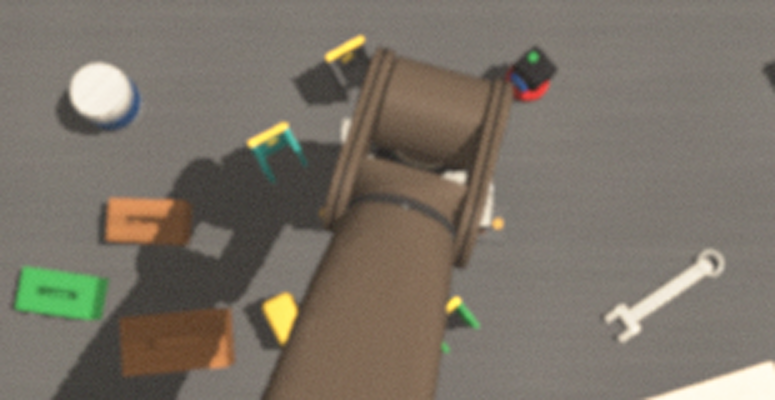

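Tin, tape and spanner are where they were in the top view. Handle yaw is -9.7° against a wanted -9.6°, and lean is 0.5°. Handing in.

```bash
python3 -c "
from plant import sign_off
print(sign_off())"
```

```text
the job is handed in; nothing more can be done
None
```

I took the mirror out of the small brown block, brought it under the plate with its stem in the slot, and turned it to face halfway between the lens and the dot. I handed the job in at about 9.4 s with the mirror still held in the gripper; no verdict was reported.

**Last checks:**
- **Position:** the stem centre was at (0.570, -0.056). My estimate of slot_end is (0.5705, -0.0555), so the error is about 1 mm. The mirror's height was about 60 mm.
- **Angle:** the handle's yaw was -9.7° by camera and the tool's -9.4°; I wanted -9.6°. The lean was about 0.5°.
- **Steady and clear:** the joints were almost still, and the force reading stayed at about 1 N or less, within its noise. The pictures show the stem clear of the slot's sides and its closed end.
- **Bystanders:** the tape, tin and spanner look unmoved in the last top view. I judged this by eye, and the arm partly covers the tape there.

**Failed or disagreed:**
- The first handle-yaw fit failed on missing depth pixels. Redoing it on the same picture worked, but the numeric tape check in that script never ran.
- The scene camera put the bracket about 5 mm off in y from the other two, so I relied on the top and wrist views, which agreed.
- Before the approach, the mirror's offset from the tool differed by about 4 mm between two measurements. I settled it with the final look in place and a 2 mm nudge.
- I had no picture from the small camera itself, so the reflection was worked out from geometry and not seen.

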